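Crank the sample rack under the reading arch

TASK

Turn the crank handwheel of the sample shuttle clockwise (seen from above) until the tube rack on its track stands centred under the reading arch, then let go. Move the rack only with the handwheel: do not push the rack itself.

Things in the scene. Friction and masses are not known exactly. Their poses are not given: they have to be found in the camera images.
- shuttle: bench device: base plate 160 x 600 x 12 mm, white 120 mm square drive box at one end; flat three-spoked steel handwheel on it, 134 mm across, rim top 101 mm, hub top 106 mm above the bench. Fixed; origin on the bench under the wheel's upright axis, z up; the track runs from the wheel along -y. Wheel turns with 2 to 3 N at the grip and stays put. The small clamp wheel nearby is not part of it.
- crank_grip (a point): middle of the handwheel's crank grip: an upright black barrel 24 mm across, 52 mm tall, on the rim 60 mm from the wheel's axis, from 104 to 156 mm above the bench; this point is at 130 mm. The barrel spins loosely on its pin, so it can be held from above in one unchanged direction and carried round the circle.
- rack: carriage on the track: dark plate 100 mm wide, 130 mm long (along the track), with 15 red-capped tubes, tops 138 mm above the bench. Origin at bench height under its centre; axes as the shuttle's. One full clockwise turn of the handwheel (seen from above) moves it 120 mm along shuttle +y, towards the wheel; anticlockwise moves it away. It starts beyond the arch.
- arch: fixed reading arch across the track: two aluminium posts 144 mm apart, crossbar 24 mm wide, top 196 mm above the bench, 250 to 320 mm from the wheel's axis. Origin at bench height under the crossbar's middle; axes as the shuttle's. The rack is centred when its origin is level with this one along the track (shuttle y).

How it is judged (in metres and radians):
At the end, for the whole second after the job is handed in: the rack's centre is within 12 mm of the arch's centre line along the track, and the rack stands still (y of rack in the frame of arch between -0.012 and 0.012 m and linear speed of rack below 0.01 m/s); the robot touches nothing.
It fails at once if the rack is pushed directly by the fingers or the arm (more than 2 N) (contact force between any of the fingers, the arm and rack above 2 N).
It also fails if it takes over 56 s, if anything falls off the work surface, if the arm or the gripper's body presses on something with over 40 N, if the wrist force passes 120 N, or if a joint passes its speed limit or range.

ROBOT

A 6-joint arm with a two-finger parallel gripper is mounted at the origin on the work surface. World frame = base frame: x ahead of the robot, y to its left, z up, the work surface at z = 0. Lengths are in mm, angles in rad, forces in N, time in s.
With the tool pointing down it reaches from about 350 to 975 mm from the base axis. Payload 7.1 kg.
Tool frame: the origin (TCP) lies midway between the tips of the shut fingers; the grasp point (between the pads) lies 19 mm behind it; z points along the fingers, y is the line along which they close (so a half turn about z gives the same grasp; the last joint's range is limited). The gripper opens to 88 mm and grips with 3 to 60 N. Pads are 20 mm wide; open, the fingers measure 115 mm over their backs; the gripper's body (75 mm by 178 mm) begins 61 mm behind the grasp point.
Start: joints at [-1.274, 0.423, 1.63, -0, 1.089, -0.019], TCP at [194.128, -594.07, 222.675] pointing down, gripper open.
Joint ranges: [-3, 3], [-0.9, 2.11], [0.09, 2.58], [-1.31, 4.45], [0.11, 2.69], [-2.54, 2.54]. Speed limits (rad/s): [2.39, 2.39, 3.01, 3.14, 3.14, 3.14].

INTERFACE

Orientations are given as a rotation vector (axis times angle).
In Python, from workcell import ctrl gives the robot as it stands.
- The arm moves only by the shell command python3 -m inch 'ROWS' [OPENING]. ROWS is JSON, a list of rows, each an object with "xyz": the shift along the tool's x, y, z in mm, a list of three; "rot": the turn, a rotation vector about the tool's x, y, z in rad, a list of three. In form: [{"xyz": [dx, dy, dz], "rot": [ax, ay, az]}, ...]. A call has 1 to 12 rows; each row is the pose to reach, as a shift and turn from the pose commanded when the call began, along the tool's axes at that moment; what a row does not reach only later rows make up. A row lasts 1/12 s, in which the tool goes at most 41.7 mm and 7.16 degrees, less where a joint would pass 70% of its speed; a pose out of reach is approached as far as the arm can. A call with a gripper value outside its range is refused whole. OPENING is the closure in counts, from 0 (fully open) to 255 (shut), set as the call begins (- or left out, the last holds). The fingers move at their own pace and stop on an object; the grip force is fixed at half the most. Time passes only in rows, so rows that repeat a pose let the fingers close. It gives the time, the measured TCP pose, the force, the opening and the grip force at its end, in the units of the state.
- ctrl.get_obs(): the state, without advancing time (a new reading comes with each control period).
- ctrl.get_image(name): name is "scene" or "top" or "wrist"; returns the picture (400x640x3 uint8, red, green, blue); there is no depth.
- ctrl.camera_model(name): a dict with "fx", "fy", "cx", "cy" (pixels), "k1" (the pictures are not rectified: a ray, as slopes to the right and down, at radius r is drawn at 1 + k1 r^2 times it, then the intrinsics apply), "position" and "attitude" of the camera in the world. Camera axes: x right, y up, looking along -z (the intrinsics and any distortion apply to the point x, -y, -z); pixel columns grow to the right and rows downward; lengths in mm; the calibration is good to about 2 mm. A picture is of the moment at which its call begins: read the wrist's pose just before it. camera_model takes no time and is no camera call; for the wrist camera it gives the pose at the moment of the call.
- ctrl.close_job(): hands the job in; it is judged then, once.
The state is a dict: "t": time; "qpos": joint angles; "qvel": joint speeds; "joint_torque": joint torques, N m; "ee_pos": TCP position; "orientation": TCP orientation; "ft_force": force on the tool from outside, world axes, zero at the start; "moment": the same for the moment, N m; "width": finger opening in mm; "grasp_force": force on a finger pad.
Only numpy, scipy, OpenCV 4.12 (cv2) and the standard library are available. Lean on these libraries where they do the work, as an engineer would, in place of code of your own. Each camera call takes 0.05 s, during which the arm holds its last target. There are 200 camera calls.

## Working session

There is one attempt and no reset: what is moved stays moved. The work goes in short steps, Python scripts to look and compute and a shell command to move; the robot and the scene stay as the last step left them, time stands still between calls to the robot, and variables do not carry over. Pictures are saved under pics/ and viewed, at most 10 in all, crops included, and the job is handed in when it is done.

```bash
mkdir -p pics; cat > h.py <<'E'
import numpy as np, cv2
from scipy.spatial.transform import Rotation as R
from workcell import ctrl
def save(n,f):
    m=ctrl.camera_model(n); im=ctrl.get_image(n); cv2.imwrite('pics/'+f,im[:,:,::-1]); return m
def rot(m):
    a=np.array(m['attitude'],float)
    return a if a.shape==(3,3) else (R.from_rotvec(a).as_matrix() if a.size==3 else R.from_quat(a).as_matrix())
def pix2w(m,u,v,z):
    K=np.array([[m['fx'],0,m['cx']],[0,m['fy'],m['cy']],[0,0,1]],float)
    d=np.array([(u-m['cx'])/m['fx'],(v-m['cy'])/m['fy']]); s=d.copy()
    for _ in range(20): s=d/(1+m['k1']*(s@s))
    r=rot(m)@np.array([s[0],-s[1],-1]); p=np.array(m['position'],float)
    return p+r*(z-p[2])/r[2]
E
python3 - <<'E'
from h import *
for n in('top','scene'): print(save(n,n+'0.png'))
o=ctrl.get_obs();print(o['t'],o['ee_pos'],o['orientation'],o['width'])
E
```

```text
{'fx': 402.2105472396957, 'fy': 402.2105472396957, 'cx': 321.5565354575006, 'cy': 194.9085906364591, 'k1': 0.0011866811727238437, 'position': array([448.86536862, -32.17358325, 903.14440121]), 'attitude': array([ 0.11030196, -0.11429381, -1.56336633])}
{'fx': 387.1840666874136, 'fy': 387.1840666874136, 'cx': 315.9134617702495, 'cy': 200.3324633258555, 'k1': 0.0072475236467725145, 'position': array([978.23862987, 150.15886737, 870.68874668]), 'attitude': array([0.34914241, 0.55362205, 1.89364393])}
0.1 [ 194.01969255 -593.60584804  221.98237014] [-3.10116864e+00 -4.93807542e-01  2.53392199e-04] 88.23816341780027
```

View pics/top0.png

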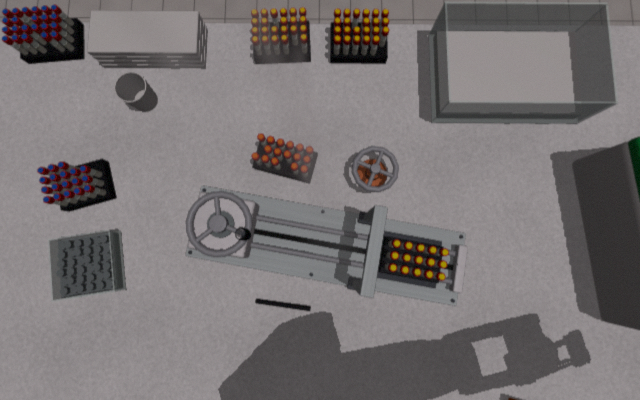

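View pics/scene0.png

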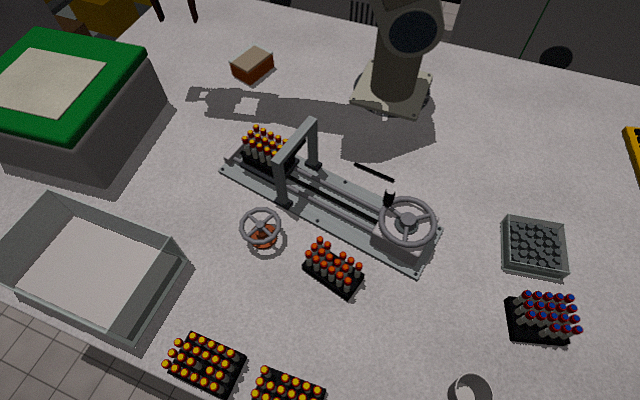

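The top view shows the wheel hub at about (218,224), the grip at (243,233), the arch crossbar at (374,250) and the rack at (418,260). I'll enlarge a crop for better readings.

```bash
python3 - <<'E'
from h import *
im=cv2.imread('pics/top0.png')[175:315,180:480]
cv2.imwrite('pics/c1.png',cv2.resize(im,None,fx=2.6667,fy=2.6667,interpolation=cv2.INTER_CUBIC))
E
```

```text
(no output)
```

View pics/c1.png

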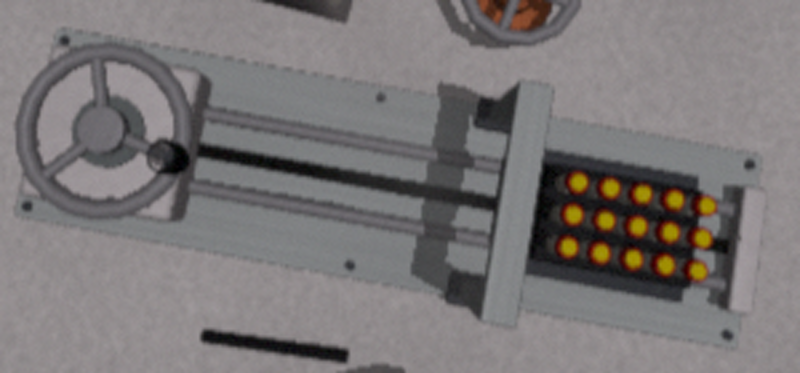

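The crop shows the hub at (102,129), the grip top at (161,156), crossbar corners at (520,82), (553,85), (482,318) and (515,325), and the rack's middle cap at (638,226).

```bash
python3 - <<'E'
from h import *
m=ctrl.camera_model('top')
c=lambda u,v,z: pix2w(m,180+(u+.5)/2.6667-.5,175+(v+.5)/2.6667-.5,z)
hub=c(101,128,106);rim=c(103,130,101);g=c(161,156,156)
print('hub',hub,rim,'grip',g,np.linalg.norm((g-hub)[:2]))
A=[c(*p,196) for p in((520,82),(553,85),(482,318),(515,325))]
for a in A: print(a)
arch=np.mean(A,0); rack=c(638,226,138)
# screws z12 for direction: left pair, right pair
s=[c(*p,12) for p in((65,40),(27,206),(750,164),(727,336))]
d=(s[2]+s[3]-s[0]-s[1])[:2];d/=np.linalg.norm(d)
d2=(c(1*490,202,30)-c(200,150,30))[:2];d2/=np.linalg.norm(d2)
d3=(rack-rim)[:2];d3/=np.linalg.norm(d3)
print(d,d2,d3)
h=(hub+rim)/2
for n,p in(('arch',arch),('rack',rack),('grip',g)):
  q=(p-h)[:2]; print(n,p,'along',q@d,'perp',d[0]*q[1]-d[1]*q[0])
o=ctrl.get_obs();M=R.from_rotvec(o['orientation']).as_matrix();print(M.round(3))
E
```

```text
hub [507.14978276 171.81867969 106.        ] [506.02710406 171.54327197 101.        ] grip [484.24992431 116.63011791 156.        ] 59.75099051982863
[ 532.36621963 -127.88644822  196.        ]
[ 530.46419994 -149.76414224  196.        ]
[ 379.4056503 -101.2013334  196.       ]
[ 375.10212012 -122.37939588  196.        ]
[-0.17481532 -0.98460124] [-0.17102873 -0.98526604] [-0.17366254 -0.98480522]
arch [ 454.3345475  -125.30782994  196.        ] along 301.5503282722631 perp 0.46894257339774015
rack [ 437.4312184  -217.45014694  138.        ] along 395.2287288284696 perp -0.0662075296291107
grip [484.24992431 116.63011791 156.        ] along 58.10825839857961 perp -12.370800239213482
[[ 0.951  0.311 -0.   ]
 [ 0.311 -0.951  0.001]
 [ 0.    -0.001 -1.   ]]
```

```bash
python3 -m inch '[{"xyz":[30,-35,-30],"rot":[0,0,0]},{"xyz":[60,-70,-30],"rot":[0,0,0]},{"xyz":[85,-100,-30],"rot":[0,0,0]},{"xyz":[110,-130,-30],"rot":[0,0,0]},{"xyz":[135,-160,-30],"rot":[0,0,0]},{"xyz":[160,-190,-30],"rot":[0,0,0]},{"xyz":[185,-220,-30],"rot":[0,0,0]},{"xyz":[210,-250,-30],"rot":[0,0,0]},{"xyz":[235,-280,-30],"rot":[0,0,0]},{"xyz":[260,-310,-30],"rot":[0,0,0]},{"xyz":[285,-335,-30],"rot":[0,0,0]},{"xyz":[310,-365,-30],"rot":[0,0,0]}]' 0
python3 -m inch '[{"xyz":[25,-30,0],"rot":[0,0,0]},{"xyz":[50,-60,0],"rot":[0,0,0]},{"xyz":[75,-90,0],"rot":[0,0,0]},{"xyz":[100,-120,0],"rot":[0,0,0]},{"xyz":[125,-150,0],"rot":[0,0,0]},{"xyz":[150,-180,0],"rot":[0,0,0]},{"xyz":[175,-205,0],"rot":[0,0,0]},{"xyz":[187,-221,0],"rot":[0,0,0]},{"xyz":[187,-221,0],"rot":[0,0,0]},{"xyz":[187,-221,0],"rot":[0,0,0]},{"xyz":[187,-221,0],"rot":[0,0,0]}]' 0
python3 - <<'E'
from h import *
m=save('wrist','w1.png');print(m);o=ctrl.get_obs();print(o['t'],o['qpos'],o['ee_pos'],o['orientation'])
E
```

```text
t: 1.1
ee_pos: [375.9, -149.3, 252.8]
orientation: [3.102, 0.493, 0.001]
ft_force: [0.6, -0.3, 0.5]
width: 87.9
grasp_force: 0.0
t: 2.02
ee_pos: [483.8, 116.7, 252.3]
orientation: [3.102, 0.494, -0.002]
ft_force: [-0.4, -0.6, 0.5]
width: 87.8
grasp_force: 0.0
{'fx': 306.2633008872597, 'fy': 306.2633008872597, 'cx': 323.4530973973746, 'cy': 200.23229565456558, 'k1': -1.239424806075688e-05, 'position': array([558.48111268, 141.04144268, 413.28572128]), 'attitude': array([-0.24876236,  0.18112683, -1.24498165])}
2.0667 [ 2.12172954e-01  1.98311673e-01  1.87752813e+00 -2.78727459e-04
  1.06685233e+00  1.46797634e+00] [483.81691148 116.31716322 252.37870361] [ 3.10237569e+00  4.92908019e-01 -1.70336904e-03]
```

View pics/w1.png

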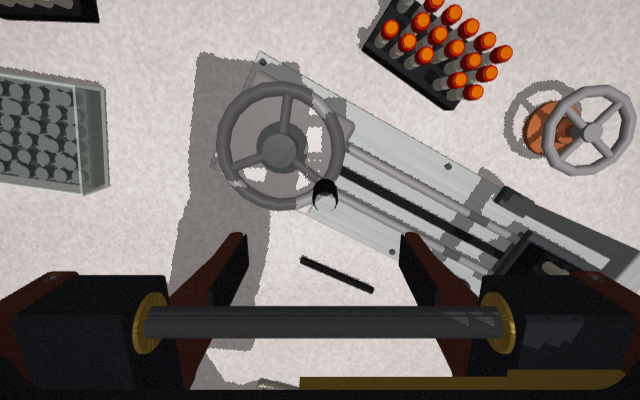

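Wrist view: the hub is at (280,149) and the grip's top ring is near (325,200), with its dark side above that. It sits between the fingers' planes.

```bash
python3 - <<'E'
from h import *
m=ctrl.camera_model('wrist')
print(pix2w(m,280,149,106),pix2w(m,281,146,101),pix2w(m,325,200,156),pix2w(m,325,188,104),pix2w(m,325,200,104))
im=cv2.imread('pics/w1.png')[130:230,250:380]
cv2.imwrite('pics/c2.png',cv2.resize(im,None,fx=5,fy=5,interpolation=cv2.INTER_CUBIC))
E
```

```text
[509.14463442 170.31271345 106.        ] [511.55889948 170.65488606 101.        ] [486.64012088 115.89723007 156.        ] [484.50755622 114.96868096 104.        ] [472.12699156 110.90575973 104.        ]
```

View pics/c2.png

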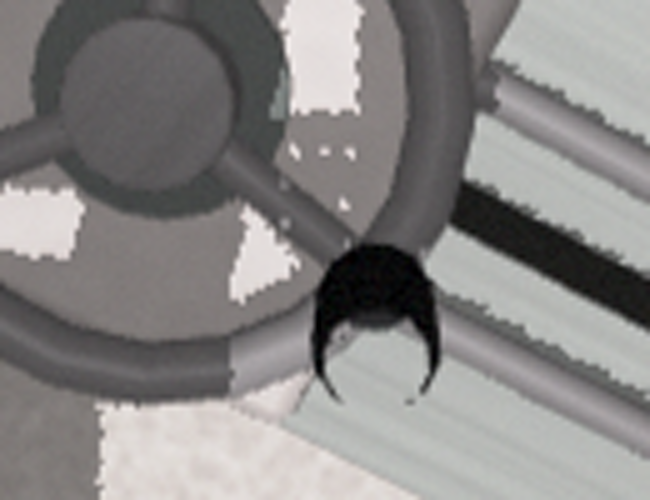

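```bash
python3 -m inch '[{"xyz":[2,0.5,35],"rot":[0,0,0]},{"xyz":[2,0.5,70],"rot":[0,0,0]},{"xyz":[2,0.5,100],"rot":[0,0,0]},{"xyz":[2,0.5,120],"rot":[0,0,0]},{"xyz":[2,0.5,130],"rot":[0,0,0]},{"xyz":[2,0.5,136],"rot":[0,0,0]},{"xyz":[2,0.5,136],"rot":[0,0,0]},{"xyz":[2,0.5,136],"rot":[0,0,0]}]' 0
python3 -m inch '[{"xyz":[0,0,0],"rot":[0,0,0]},{"xyz":[0,0,0],"rot":[0,0,0]},{"xyz":[0,0,0],"rot":[0,0,0]},{"xyz":[0,0,0],"rot":[0,0,0]},{"xyz":[0,0,0],"rot":[0,0,0]},{"xyz":[0,0,0],"rot":[0,0,0]},{"xyz":[0,0,0],"rot":[0,0,0]},{"xyz":[0,0,0],"rot":[0,0,0]},{"xyz":[0,0,0],"rot":[0,0,0]},{"xyz":[0,0,0],"rot":[0,0,0]}]' 255
python3 - <<'E'
from h import *
C=np.array([507.3,171.3]);o=ctrl.get_obs();M=R.from_rotvec(o['orientation']).as_matrix();p=o['ee_pos'][:2]
a0=np.arctan2(*(p-C)[::-1]);r=np.linalg.norm(p-C);print(o['ft_force'],o['ee_pos'],r,np.degrees(a0))
for k in range(0,4):
  b=a0-np.radians(72*k); P0=C+60*np.array([np.cos(b),np.sin(b)])
  if k==0:P0=p
  print([(M.T@np.r_[C+60*np.array([np.cos(x),np.sin(x)])-P0,0]).round(0)[:2].tolist() for x in b-np.radians(6*np.arange(1,13))])
E
```

```text
t: 2.73
ee_pos: [487.3, 117.1, 117.5]
orientation: [-3.103, -0.493, -0.002]
ft_force: [0.2, 0.2, -0.1]
width: 87.8
grasp_force: 0.0
t: 3.57
ee_pos: [486.7, 117.3, 116.6]
orientation: [3.102, 0.494, 0.0]
ft_force: [1.2, -5.1, 0.5]
width: 24.5
grasp_force: 2.0
[ 1.24319565 -5.08988672  0.47360559] [486.67437421 117.32200996 116.63965978] 57.784425654368626 -110.91244558394195
[[-6.0, -2.0], [-10.0, -7.0], [-14.0, -12.0], [-17.0, -18.0], [-20.0, -23.0], [-22.0, -29.0], [-23.0, -36.0], [-24.0, -42.0], [-24.0, -48.0], [-23.0, -54.0], [-22.0, -60.0], [-20.0, -66.0]]
[[3.0, -6.0], [6.0, -11.0], [9.0, -16.0], [14.0, -21.0], [18.0, -25.0], [23.0, -29.0], [29.0, -32.0], [35.0, -35.0], [40.0, -36.0], [47.0, -38.0], [53.0, -38.0], [59.0, -38.0]]
[[6.0, 1.0], [12.0, 2.0], [18.0, 4.0], [24.0, 6.0], [30.0, 10.0], [35.0, 13.0], [39.0, 18.0], [43.0, 22.0], [47.0, 27.0], [50.0, 33.0], [53.0, 38.0], [55.0, 44.0]]
[[1.0, 6.0], [2.0, 12.0], [2.0, 19.0], [1.0, 25.0], [-0.0, 31.0], [-2.0, 37.0], [-5.0, 43.0], [-8.0, 48.0], [-11.0, 53.0], [-16.0, 58.0], [-20.0, 62.0], [-25.0, 66.0]]
```

```bash
python3 -m inch '[{"xyz":[0,0,0],"rot":[0,0,0]},{"xyz":[-3,-1,0],"rot":[0,0,0]},{"xyz":[-6,-3,0],"rot":[0,0,0]},{"xyz":[-10,-7,0],"rot":[0,0,0]},{"xyz":[-14,-12,0],"rot":[0,0,0]},{"xyz":[-17,-18,0],"rot":[0,0,0]},{"xyz":[-19,-23,0],"rot":[0,0,0]},{"xyz":[-21,-29,0],"rot":[0,0,0]},{"xyz":[-22,-36,0],"rot":[0,0,0]},{"xyz":[-22,-36,0],"rot":[0,0,0]}]' 255
python3 - <<'E'
from h import *
m=save('top','t2.png')
o=ctrl.get_obs();p=o['ee_pos'][:2];C=np.array([507.3,171.3]);print(np.linalg.norm(p-C),np.degrees(np.arctan2(*(p-C)[::-1])),o['ee_pos'],o['ft_force'],o['grasp_force'],o['moment'])
E
```

```text
t: 4.4
ee_pos: [456.0, 146.4, 116.7]
orientation: [-3.101, -0.494, -0.007]
ft_force: [6.4, 4.8, -8.1]
width: 23.7
grasp_force: 30.0
57.00737217515418 -153.9845641868391 [456.06884771 146.29581001 116.72683413] [ 5.90093379  5.56572843 -9.73049702] 29.998718718488817 [ 0.93226301 -1.02574136 -0.04979867]
```

View pics/t2.png

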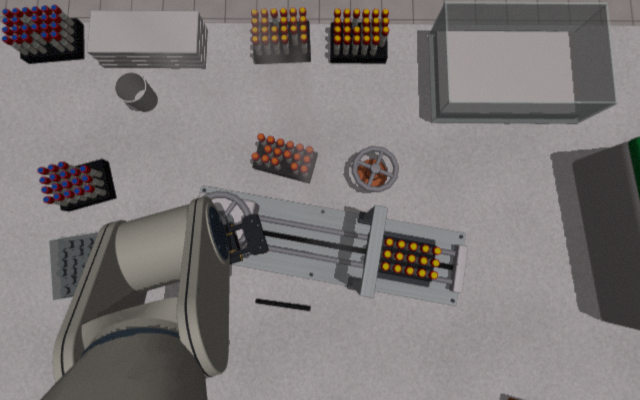

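The rack advanced by about 8 px (middle cap now near (411,258)), and the hold is firm with low forces. I'll continue around the circle.

```bash
cat > plan.py <<'E'
from h import *
import sys
C=np.array([508.5,172.5]);o=ctrl.get_obs();M=R.from_rotvec(o['orientation']).as_matrix();p=o['ee_pos'][:2]
a=np.arctan2(*(p-C)[::-1]);u=(p-C)/np.linalg.norm(p-C);f=o['ft_force'][:2]
print('ang',np.degrees(a),'r',np.linalg.norm(p-C),'Frad',f@u,'Ftan',f@[u[1],-u[0]],'F',o['ft_force'],'t',o['t'],'w',o['width'],'q6',o['qpos'][5])
s=float(sys.argv[1])
print([(M.T@np.r_[C+60*np.array([np.cos(x),np.sin(x)])-p,0]).round(0)[:2].astype(int).tolist() for x in a-np.radians(s*np.arange(1,13))])
E
python3 plan.py 6
```

```text
ang -153.44490374929822 r 58.614719173569725 Frad -7.766618521330206 Ftan 2.340510488034095 F [ 5.90093379  5.56572843 -9.73049702] t 4.45 w 23.300911621723472 q6 1.5388139004278714
[[-2, -6], [-2, -12], [-1, -19], [0, -25], [2, -31], [5, -36], [8, -42], [12, -47], [16, -51], [21, -56], [26, -59], [31, -62]]
```

```bash
python3 -m inch '[{"xyz":[-1,-6,0],"rot":[0,0,0]},{"xyz":[-1,-12,0],"rot":[0,0,0]},{"xyz":[-1,-19,0],"rot":[0,0,0]},{"xyz":[0,-25,0],"rot":[0,0,0]},{"xyz":[2,-31,0],"rot":[0,0,0]},{"xyz":[5,-36,0],"rot":[0,0,0]},{"xyz":[8,-42,0],"rot":[0,0,0]},{"xyz":[12,-47,0],"rot":[0,0,0]},{"xyz":[16,-51,0],"rot":[0,0,0]},{"xyz":[21,-56,0],"rot":[0,0,0]},{"xyz":[26,-59,0],"rot":[0,0,0]},{"xyz":[31,-62,0],"rot":[0,0,0]}]' 255
python3 plan.py 6
```

```text
t: 5.45
ee_pos: [465.6, 212.7, 116.7]
orientation: [3.101, 0.495, 0.002]
ft_force: [5.3, -7.4, -1.6]
width: 23.5
grasp_force: 30.0
ang 136.83712468436076 r 58.81006975123412 Frad -8.964088323640107 Ftan -1.7983531915125144 F [ 5.30830603 -7.44384583 -1.57193428] t 5.45 w 23.4856859547251 q6 1.662453527505429
[[5, -4], [11, -6], [17, -7], [23, -8], [30, -8], [36, -8], [42, -7], [48, -5], [54, -3], [59, 0], [65, 4], [69, 8]]
```

```bash
python3 -m inch '[{"xyz":[5,-3,0],"rot":[0,0,0]},{"xyz":[11,-5,0],"rot":[0,0,0]},{"xyz":[17,-6,0],"rot":[0,0,0]},{"xyz":[23,-7,0],"rot":[0,0,0]},{"xyz":[30,-7,0],"rot":[0,0,0]},{"xyz":[36,-7,0],"rot":[0,0,0]},{"xyz":[42,-6,0],"rot":[0,0,0]},{"xyz":[48,-4,0],"rot":[0,0,0]},{"xyz":[54,-2,0],"rot":[0,0,0]},{"xyz":[59,1,0],"rot":[0,0,0]},{"xyz":[64,5,0],"rot":[0,0,0]},{"xyz":[68,8,0],"rot":[0,0,0]}]' 255
python3 plan.py 6
```

```text
t: 6.45
ee_pos: [533.1, 227.8, 116.7]
orientation: [-3.101, -0.493, -0.003]
ft_force: [-0.4, 5.4, -1.1]
width: 23.2
grasp_force: 30.0
ang 66.0597506254424 r 60.52392866396182 Frad 4.801594538626294 Ftan -2.52150912653716 F [-0.35617252  5.41169655 -1.07697796] t 6.45 w 23.244482902178554 q6 1.6369594529146652
[[4, 5], [8, 10], [11, 15], [14, 21], [17, 26], [18, 33], [19, 39], [19, 45], [19, 51], [18, 57], [17, 64], [14, 69]]
```

```bash
python3 -m inch '[{"xyz":[4,5,0],"rot":[0,0,0]},{"xyz":[8,10,0],"rot":[0,0,0]},{"xyz":[11,15,0],"rot":[0,0,0]},{"xyz":[14,21,0],"rot":[0,0,0]},{"xyz":[17,26,0],"rot":[0,0,0]},{"xyz":[18,33,0],"rot":[0,0,0]},{"xyz":[19,39,0],"rot":[0,0,0]},{"xyz":[19,45,0],"rot":[0,0,0]},{"xyz":[19,51,0],"rot":[0,0,0]},{"xyz":[18,57,0],"rot":[0,0,0]},{"xyz":[17,63,0],"rot":[0,0,0]},{"xyz":[17,63,0],"rot":[0,0,0]}]' 255
python3 plan.py 6
python3 - <<'E'
from h import *
save('top','t3.png')
im=cv2.imread('pics/t3.png')[175:315,180:480]
cv2.imwrite('pics/c3.png',cv2.resize(im,None,fx=2.6667,fy=2.6667,interpolation=cv2.INTER_CUBIC))
E
```

```text
t: 7.45
ee_pos: [570.1, 171.5, 116.7]
orientation: [3.102, 0.493, 0.007]
ft_force: [6.7, -1.9, -4.6]
width: 23.5
grasp_force: 30.0
ang -0.9214341341759961 r 61.637848319395566 Frad 6.726792417900318 Ftan 1.77073189016998 F [ 6.69744676 -1.87867892 -4.64457435] t 7.45 w 23.530384119694652 q6 1.5287595422860045
[[-4, 5], [-7, 11], [-10, 16], [-14, 21], [-19, 25], [-24, 29], [-29, 32], [-35, 35], [-41, 37], [-47, 39], [-53, 40], [-59, 40]]
```

View pics/c3.png

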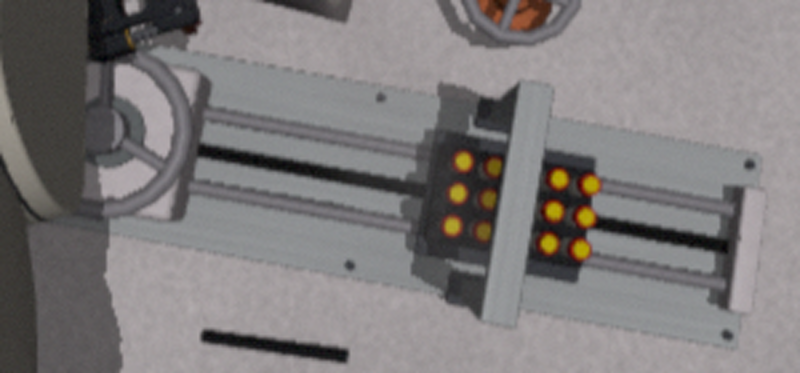

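The rack is now under the arch, with its middle-row end caps at (458,193) and (586,217) in the crop.

```bash
python3 - <<'E'
from h import *
m=ctrl.camera_model('top')
c=lambda u,v,z: pix2w(m,180+(u+.5)/2.6667-.5,175+(v+.5)/2.6667-.5,z)
d=np.array([-.1737,-.9848]);h=np.array([506.5,171.7])
f=lambda *a:(c(*a)[:2]-h)@d
for n,p in (('old',[(578,182),(707,205),(573,214),(702,239),(568,247),(697,271)]),('new',[(463,161),(591,185),(458,193),(586,217),(453,226),(581,250)])): print(n,np.mean([f(*q,138) for q in p]))
print('arch edges',np.mean([f(520,82,196),f(482,318,196)]),np.mean([f(553,85,196),f(515,325,196)]))
# plate edges: front/back of the dark plate top, z unknown
E
```

```text
old 394.851838623585
new 312.3856958030033
arch edges 290.68464676800613 312.42425327413014
```

```bash
python3 -m inch '[{"xyz":[-3,5,0],"rot":[0,0,0]},{"xyz":[-6,11,0],"rot":[0,0,0]},{"xyz":[-9,16,0],"rot":[0,0,0]},{"xyz":[-13,21,0],"rot":[0,0,0]},{"xyz":[-18,25,0],"rot":[0,0,0]},{"xyz":[-20,27,0],"rot":[0,0,0]},{"xyz":[-20,27,0],"rot":[0,0,0]},{"xyz":[-20,27,0],"rot":[0,0,0]}]' 255
python3 plan.py 6
python3 - <<'E'
from h import *
save('top','t4.png')
im=cv2.imread('pics/t4.png')[195:290,320:440]
cv2.imwrite('pics/c4.png',cv2.resize(im,None,fx=6,fy=6,interpolation=cv2.INTER_CUBIC))
E
```

```text
t: 8.17
ee_pos: [559.8, 138.9, 116.8]
orientation: [3.1, 0.494, 0.008]
ft_force: [6.9, -5.6, -5.0]
width: 23.6
grasp_force: 30.0
ang -33.23536803778749 r 61.3300107172113 Frad 8.832968135652296 Ftan 0.9039373205035868 F [ 6.89269588 -5.59724685 -5.01607533] t 8.1667 w 23.644116804444696 q6 1.4808378639898896
[[-6, 3], [-11, 6], [-17, 8], [-23, 10], [-29, 11], [-36, 12], [-42, 12], [-48, 11], [-54, 10], [-60, 8], [-66, 5], [-71, 2]]
```

View pics/c4.png

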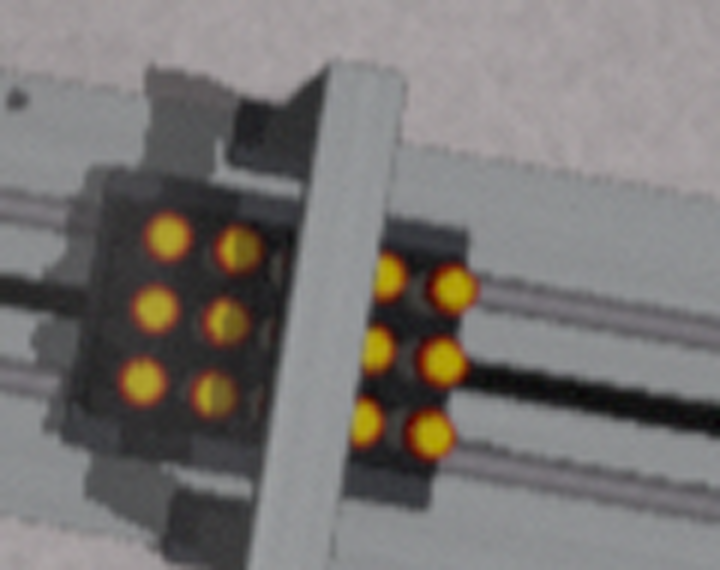

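The rack is nearly centred. The end cap columns run (168,238)–(142,382) and (454,289)–(432,436), and the crossbar edges at row 310 are near 290 and 370.

```bash
python3 - <<'E'
from h import *
m=ctrl.camera_model('top')
c=lambda u,v,z: pix2w(m,320+(u+.5)/6-.5,195+(v+.5)/6-.5,z)
d=np.array([-.1737,-.9848]);h=np.array([506.5,171.7])
f=lambda *a:(c(*a)[:2]-h)@d
print(np.mean([f(*q,138) for q in [(168,238),(155,310),(142,382),(454,289),(442,362),(432,436)]]))
print(f(290,310,196),f(370,310,196),f(330,310,196), f(330,62,196),f(405,70,196))
E
python3 -m inch '[{"xyz":[0,0,0],"rot":[0,0,0]},{"xyz":[0,0,0],"rot":[0,0,0]},{"xyz":[0,0,0],"rot":[0,0,0]},{"xyz":[0,0,0],"rot":[0,0,0]}]' 255
```

```text
300.85074184473643
290.33900172731563 313.2392596409703 301.7886852725375 290.21463768410024 312.369939380148
t: 8.55
ee_pos: [559.8, 138.9, 116.7]
orientation: [3.1, 0.494, 0.007]
ft_force: [7.6, -6.7, -6.3]
width: 23.5
grasp_force: 30.0
```

The rack centre is within about 1 mm of the arch line. I'll release and lift.

```bash
python3 -m inch '[{"xyz":[0,0,0],"rot":[0,0,0]},{"xyz":[0,0,0],"rot":[0,0,0]},{"xyz":[0,0,0],"rot":[0,0,0]},{"xyz":[0,0,0],"rot":[0,0,0]},{"xyz":[0,0,0],"rot":[0,0,0]},{"xyz":[0,0,0],"rot":[0,0,0]},{"xyz":[0,0,0],"rot":[0,0,0]},{"xyz":[0,0,0],"rot":[0,0,0]},{"xyz":[0,0,0],"rot":[0,0,0]},{"xyz":[0,0,0],"rot":[0,0,0]},{"xyz":[0,0,0],"rot":[0,0,0]},{"xyz":[0,0,0],"rot":[0,0,0]}]' 0
python3 -m inch '[{"xyz":[0,0,-15],"rot":[0,0,0]},{"xyz":[0,0,-40],"rot":[0,0,0]},{"xyz":[0,0,-70],"rot":[0,0,0]},{"xyz":[0,0,-100],"rot":[0,0,0]},{"xyz":[0,0,-120],"rot":[0,0,0]},{"xyz":[0,0,-130],"rot":[0,0,0]},{"xyz":[0,0,-130],"rot":[0,0,0]},{"xyz":[0,0,-130],"rot":[0,0,0]},{"xyz":[0,0,-130],"rot":[0,0,0]}]' 0
python3 - <<'E'
from h import *
save('top','t5.png')
a,b=[cv2.imread(f'pics/t{i}.png')[195:290,360:440].astype(int) for i in(4,5)]
print(abs(a-b).mean(),abs(a-b).max())
E
```

```text
t: 9.55
ee_pos: [556.9, 140.4, 116.7]
orientation: [-3.102, -0.494, -0.0]
ft_force: [0.9, -0.5, 1.5]
width: 87.7
grasp_force: 0.0
t: 10.3
ee_pos: [556.0, 140.2, 245.0]
orientation: [3.102, 0.494, -0.004]
ft_force: [-0.2, -0.9, -0.0]
width: 88.0
grasp_force: 0.0
3.4148684210526317 21
```

```bash
python3 -c "
from workcell import ctrl
print(ctrl.close_job())"
```

```text
the job is handed in; nothing more can be done
None
```

I turned the handwheel about 282° clockwise, and the top camera put the rack within about 1 mm of the arch's centre line. I then opened the gripper, lifted it clear and handed the job in at about 10 s; no verdict was returned.

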